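# Rack the washed texture roller behind its spring gate

## Task

Take the washed wooden texture roller out of its cradle and put it away in the sloped drying rack: press one end of the roller against the orange spring gate to hold the gate back, lower the roller until its other end drops in behind the blue lip at the bottom of the slope, and let go so that the gate pushes it fully home under the lip and keeps it there. Leave the pots, tools and other things on the table where they are.

Things in the scene. Friction and masses are not known exactly. Their poses are not given: they have to be found in the camera images.
- roller: Loose wooden texture roller, about 0.15 to 0.31 kg: a brown body 44 mm in diameter and 110 mm long with dark rings, and on each end a dark coaxial stub 18 mm in diameter and 35 mm long, 180 mm overall. Origin at its centre; x along its axis; both ends alike. It starts lying level in the cradle
- cradle_seat (a point): Where the roller's centre lies at the start, 50 mm above the table, in a fixed pale wooden cradle (base 190 x 90 x 8 mm). x along the roller's axis. Two supports (50 mm wide, 14 mm thick, 53 mm high) carry the stubs 73 mm either side of the middle; between them the roller's body hangs free, 20 mm above the base, so it can be gripped across the body from above
- seat (a point): Where the roller's centre must end: fixed point of the drying rack (white sloped bed, base 250 x 110 mm, fixed to the table), 115 mm above the table. x points up the slope (30 degrees above level), y level across, z square out of the slope. The stop face for the roller's lower end is at x = -90 mm; the bed, 66 mm wide, lies 38 mm below the x axis
- lip (a point): Middle of the top edge, on the upslope side, of the blue lip at the slope's lower end; axes as seat, from which it lies at x -80, z +17 mm. The lip is 34 mm wide, 5 mm thick and overhangs 10 mm from the stop face (the stop block behind is 2 mm higher). Under it the stub lies on a floor 28 mm long, 26 mm wide, 9 mm below the axis, between cheeks reaching 8 mm above it
- channel (a point): Bottom of the channel for the upper stub, at its start, seat x +84, z -9 mm; axes as seat. The channel is 26 mm wide between cheeks 17 mm high and runs 52 mm up the slope; the gate slides in it. The roller's thick body must stay short of it. Between channel and lower floor the bed is open
- gate (a joint): Sprung slide of the orange gate, m: 0 at rest, growing as it is pushed up the slope, at most 0.030. The spring pushes back with 2.1 N at 0 and 0.15 N more per mm, and always returns the gate. With the roller home it reads 0.006; 0.018 to 0.028 lets a roller held parallel to the slope pass the lip
- gate_face (a point): On the orange gate's flat, slippery nylon pressing face, level with the seat's x axis, moving with the gate; at rest 84 mm up the slope from seat. Axes as seat. The face looks down the slope and reaches from 8 mm below to 54 mm above this point, 20 mm wide below +14 mm, 44 mm wide above
- cup_a: Bystander: grey clay cup, 72 mm wide, 75 mm high, loose; origin under its centre
- cup_b: Bystander: pale clay cup, 76 mm wide, 70 mm high, loose; origin under its centre
- slip_bowl: Bystander: white bowl, 210 mm wide, 110 mm high, loose; origin under its centre
- batten: Bystander: flat wooden strip 240 x 30 x 12 mm (long along its x), loose; origin under its centre
- brush: Bystander: brush lying on the table, loose, along its x
- glaze_jar: Bystander: closed glaze jar with blue cap, 84 mm wide, 110 mm high, loose; origin under its centre
There are look-alikes about, which are no part of the job. Of the things shaped like the roller, the wooden one is meant.

How it is judged (in metres and radians):
On the way, in this order (a step that is already met when the one before it is completed fails the run):
1. the roller is lifted out of its cradle (distance between roller and cradle_seat above 0.06 m), for 0.1 s.
2. the held roller presses the gate open (value of joint gate above 0.005 m and contact force between roller and gate above 0.5 N and contact force between the fingers and roller above 0.5 N), for 0.2 s.
At the end, for the whole second after the job is handed in: The roller lies still in the rack with its centre within 6 mm of the seat and its axis within 0.06 rad of the slope's, its lower stub under the blue lip, and the gate (between 3 and 10 mm open) presses on its upper end (distance between roller and seat below 0.006 m and angle between the x axis of roller and the x axis of seat, either way round below 0.06 rad and value of joint gate between 0.003 and 0.01 m and contact force between roller and gate above 0.5 N and linear speed of roller below 0.01 m/s); the robot touches nothing.
It fails at once if a bystander is moved more than 30 mm (distance of any of cup_a, cup_b, slip_bowl, batten, brush, glaze_jar from where it was at the start of the episode above 0.03 m).
It also fails if it takes over 48 s, if anything falls off the work surface, if the arm or the gripper's body presses on something with over 40 N, if the wrist force passes 120 N, or if a joint passes its speed limit or range.

## Robot

A 6-joint arm with a two-finger parallel gripper is mounted at the origin on the work surface. World frame = base frame: x ahead of the robot, y to its left, z up, the work surface at z = 0. Lengths are in m, angles in degrees, forces in N, time in s.
With the tool pointing down it reaches from about 0.3 to 1 m from the base axis. Payload 5.1 kg.
Tool frame: the origin (TCP) lies between the finger pads; the fingertips stand 11 mm ahead of it and the grasp point (between the pads) lies 8 mm behind it; z points along the fingers, y is the line along which they close (so a half turn about z gives the same grasp; the last joint's range is limited). The gripper opens to 95 mm and grips with 3 to 60 N. Pads are 20 mm wide; open, the fingers measure 119 mm over their backs; the gripper's body (75 mm by 180 mm) begins 59 mm behind the grasp point.
Start: joints at [65.512, 7.093, 94.555, -0, 78.352, -4.733], TCP at [0.22, 0.612, 0.226] pointing down, gripper open.
Joint ranges: [-149.61, 149.61], [-58.7, 133.49], [1.44, 155.28], [-77.14, 257.14], [18.33, 153.61], [-166.67, 166.67]. Speed limits (degrees/s): [147.25, 147.25, 180, 180, 180, 180].

## Interface

Orientations are given as [roll, pitch, yaw] about the fixed x, y, z axes, in that order (R = Rz(yaw) Ry(pitch) Rx(roll)).
In Python, from cell import sensors, viewer, ticket gives the robot as it stands.
- The arm moves only by the tool step_arm, never from a script. Its argument "deltas" is a list of rows, each a list of 4 numbers: the shift along the tool's x, y, z in cm, then the turn about the tool's z in degrees. A call has 1 to 8 rows; each row is the pose to reach, as a shift and turn from the pose commanded when the call began, along the tool's axes at that moment; what a row does not reach only later rows make up. A row lasts 1/12 s, in which the tool goes at most 41.7 mm and 7.16 degrees, less where a joint would pass 70% of its speed; a pose out of reach is approached as far as the arm can. A call with a gripper value outside its range is refused whole. "claw" is the gripper's target within -1 to 1 (fully open at 1, half-way at 0, shut at -1), set as the call begins (left out, the last holds). The fingers move at their own pace and stop on an object; the grip force is fixed at half the most. Time passes only in rows, so rows that repeat a pose let the fingers close. It gives the time, the measured TCP pose, the force, the opening and the grip force at its end, in the units of the state.
- sensors.get_state(): the state, without advancing time (a new reading comes with each control period).
- viewer.camera(name): name is "scene" or "side" or "wrist"; returns the picture (400x640x3 uint8, blue, green, red); there is no depth.
- viewer.camera_params(name): a dict with "camera_matrix" (3x3 intrinsics, pixels), "extrinsics" (4x4, takes a point from world to camera coordinates). Camera axes: x right, y up, looking along -z (the intrinsics and any distortion apply to the point x, -y, -z); pixel columns grow to the right and rows downward; lengths in m; the calibration is good to about 2 mm. A picture is of the moment at which its call begins: read the wrist's pose just before it. camera_params takes no time and is no camera call; for the wrist camera it gives the pose at the moment of the call.
- ticket.hand_in(): hands the job in; it is judged then, once.
The state is a dict: "clock": time; "joint_positions": joint angles; "qvel": joint speeds; "tau": joint torques, N m; "tcp_pos": TCP position; "orientation": TCP orientation; "contact_force": force on the tool from outside, world axes, zero at the start; "moment": the same for the moment, N m; "finger_gap": finger opening in m; "finger_force": force on a finger pad.
Only numpy, scipy, OpenCV 4.12 (cv2) and the standard library are available. Lean on these libraries where they do the work, as an engineer would, in place of code of your own. Each camera call takes 0.05 s, during which the arm holds its last target. There are 200 camera calls.

## Working session

There is one attempt and no reset: what is moved stays moved. The work goes in short steps, Python scripts to look and compute and a tool call to move; the robot and the scene stay as the last step left them, time stands still between calls to the robot, and variables do not carry over. Pictures are saved under pics/ and viewed, at most 10 in all, crops included, and the job is handed in when it is done.

Besides the shell and the picture viewer there is one more tool, called after "Emit:" as name([rows], argument=value, ...), one row to a line, values as JSON. step_arm: Moves the arm, as the interface text tells. Its arguments: {"type":"object","properties":{"deltas":{"type":"array"},"claw":{"type":"number"}},"required":["deltas"]}

```bash
mkdir -p pics; ls; cat > h.py <<'E'
import numpy as np, cv2
from cell import sensors, viewer, ticket
E
python3 - <<'E'
from h import *
print(sensors.get_state())
for n in("scene","side","wrist"):
    p=viewer.camera_params(n);print(n,p);cv2.imwrite(f"pics/{n}0.png",viewer.camera(n))
E
```

```text
pics
{'clock': 0.0, 'joint_positions': array([ 6.55086315e+01,  7.13208380e+00,  9.46349898e+01, -3.60394078e-04,
        7.83508795e+01, -4.73039409e+00]), 'qvel': array([-0.01486278,  0.05572794,  0.03544642, -0.00777107, -0.01956146,
       -0.07685094]), 'tau': array([-8.67014514e-04, -4.17602170e+01, -3.59930885e+01,  7.73414550e-02,
        4.94122901e-02, -1.81324767e-04]), 'tcp_pos': array([0.2195079 , 0.6111492 , 0.22439361]), 'orientation': array([-1.79882420e+02, -9.37563645e-03,  1.60239089e+02]), 'contact_force': array([0.27314973, 0.62666999, 0.53906659]), 'moment': array([-0.02189686, -0.03804233,  0.04222737]), 'finger_force': 0.0, 'finger_gap': 0.09511410160266964}
scene {'camera_matrix': array([[447.87811085,   0.        , 316.30369491],
       [  0.        , 447.87811085, 202.54670446],
       [  0.        ,   0.        ,   1.        ]]), 'extrinsics': array([[-0.26133034,  0.96516295,  0.01291982,  0.11329779],
       [-0.53608468, -0.1562567 ,  0.82957643,  0.20688362],
       [ 0.80269525,  0.20986738,  0.55824369, -1.92692505],
       [ 0.        ,  0.        ,
[... 206 characters left out ...]
, 'extrinsics': array([[ 0.88353555, -0.46832655,  0.00593145, -0.4810795 ],
       [ 0.23318878,  0.45084171,  0.86160591, -0.25603872],
       [-0.40618707, -0.7598763 ,  0.50754317, -1.32292667],
       [ 0.        ,  0.        ,  0.        ,  1.        ]])}
wrist {'camera_matrix': array([[359.86037888,   0.        , 318.03940161],
       [  0.        , 359.86037888, 193.55960507],
       [  0.        ,   0.        ,   1.        ]]), 'extrinsics': array([[ 0.33850983,  0.94096178, -0.0014212 , -0.64858013],
       [-0.90267754,  0.32430994, -0.28283622,  0.03094012],
       [-0.26567716,  0.09702573,  0.95916717, -0.39205882],
       [ 0.        ,  0.        ,  0.        ,  1.        ]])}
```

View pics/scene0.png

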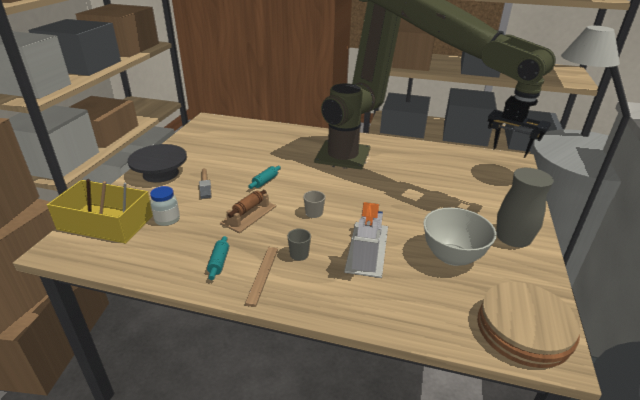

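View pics/side0.png

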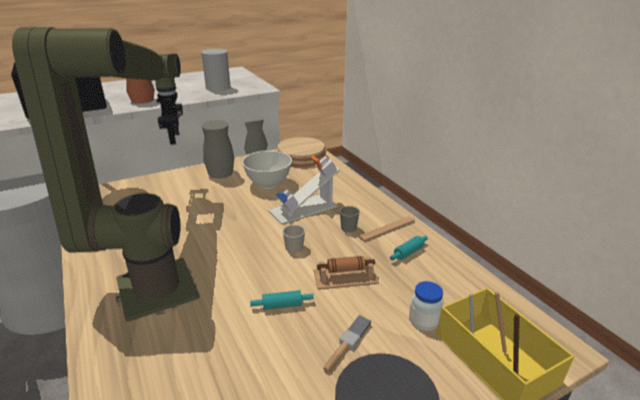

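The things shaped like the roller are:
- teal roller at scene (265,177)
- teal roller at scene (218,257)
- brown ringed roller in a pale cradle at scene (247,205) and side (347,265)

The brown one is wooden, so I choose that. The rack is at scene (367,245) and side (310,190), with its lip towards the robot and its gate on the far side. Next is one close crop sheet to check this.

```bash
python3 - <<'E'
from h import *
S=cv2.imread("pics/scene0.png");D=cv2.imread("pics/side0.png")
def c(im,x,y,w,h,k):return cv2.resize(im[y:y+h,x:x+w],(w*k,h*k),interpolation=cv2.INTER_CUBIC)
a=np.hstack([c(S,335,190,80,60,5)[:300],c(D,265,150,80,60,5)])
# 5x: tiles 400x300
b=np.hstack([c(S,215,180,80,60,5),c(D,307,240,80,60,5)])
cv2.imwrite("pics/crops.png",np.vstack([a,b]))
E
```

```text
(no output)
```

View pics/crops.png

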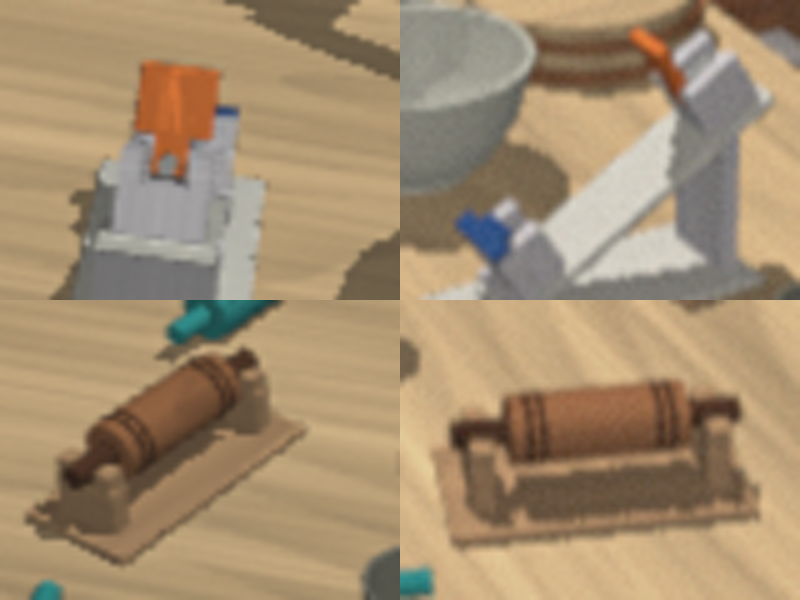

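The close crop confirms the wooden, ringed roller in its cradle. Its stub ends are at scene (228,213.6) and (266,192), and at side (318,266.6) and (374.6,261.6). The orange gate's wide part has scene corners (363.6,202.6), (378.8,204), (362,217) and (377.6,218). The blue lip is at side (277–286, 191–201).

```bash
cat >> h.py <<'E'
from scipy.optimize import least_squares
from scipy.spatial.transform import Rotation as Ro
def proj(P,p):
    P=np.atleast_2d(P);c=P@p["extrinsics"][:3,:3].T+p["extrinsics"][:3,3]
    u=np.c_[c[:,0],-c[:,1],-c[:,2]]@p["camera_matrix"].T
    return u[:,:2]/u[:,2:]
def rack(P,q): # seat-frame mm points -> world, q=x,y,yaw(rad)
    R=Ro.from_euler("ZY",[q[2],-np.pi/6]).as_matrix()
    return np.atleast_2d(P)/1000@R.T+[q[0],q[1],.115]
E
python3 - <<'E'
from h import *
s=viewer.camera_params("scene");d=viewer.camera_params("side")
def rp(q):
    u=np.array([np.cos(q[2]),np.sin(q[2]),0])
    return np.array([[q[0],q[1],.05]+.09*u,[q[0],q[1],.05]-.09*u])
f=lambda q:np.r_[proj(rp(q),s)-[[228,213.6],[266,192]],proj(rp(q),d)-[[374.6,261.6],[318,266.6]]].ravel()
best=min((least_squares(f,[.5,-.2,a]) for a in np.arange(-3,3.2,.5)),key=lambda r:r.cost)
print("roller",best.x,np.degrees(best.x[2]),best.fun)
def g(q):
    t=84+q[3]
    A=rack([[t,-22,54],[t,22,54],[t,-22,14],[t,22,14]],q)
    B=rack([[84,0,54],[-80,17,17],[-80,-17,17]],q)
    return np.r_[proj(A,s)-[[363.6,202.6],[378.8,204],[362,217],[377.6,218]],proj(B,d)-[[315,157.5],[277.5,192.5],[287,199]]].ravel()
r=least_squares(g,[.6,.2,0,6]);print("rack",r.x,np.degrees(r.x[2]),r.fun.round(1))
E
```

```text
roller [ 0.52719834 -0.21834421 -0.37899282] -21.714688813504964 [-0.12290217  1.13202433 -0.82636842 -0.63137744  0.36886228  0.35122289
 -1.21821366 -0.91966379]
rack [ 0.58466505  0.20513127  0.11806134 86.53641842] 6.764416782840163 [-0.9 -0.8  0.7 -0.6 -0.7 -0.1  0.5  0.5 -3.4  1.2  4.2  0.2 -0.6 -2.5]
```

```bash
cat >> h.py <<'E'
def delta(t,yaw):
    "tool-frame shift (cm) and turn (deg) from measured pose to world position t, yaw (deg)"
    st=sensors.get_state();R=Ro.from_euler("xyz",st["orientation"],degrees=True)
    dy=(yaw-st["orientation"][2]+180)%360-180
    return (R.inv().apply(np.array(t)-st["tcp_pos"])*100).round(2),round(-dy,2)
E
python3 - <<'E'
from h import *
st=sensors.get_state();p=viewer.camera_params("wrist")["extrinsics"];R=Ro.from_euler("xyz",st["orientation"],degrees=True).as_matrix()
c=-p[:3,:3].T@p[:3,3]
print("cam in tool",R.T@(c-st["tcp_pos"]),"look in tool",R.T@(-p[2,:3]),"right",R.T@p[0,:3])
print(delta([.53,.205,.36],180))
E
```

```text
cam in tool [ 0.08089075 -0.00058333 -0.15934111] look in tool [-2.82975547e-01  2.53065381e-04  9.59127090e-01] right [-5.03067270e-04  9.99999788e-01 -4.12271812e-04]
(array([-42.95, -27.77, -13.49]), np.float64(-19.76))
```

Emit:
step_arm([
  [-3, -2, -1, 0],
  [-6, -4, -3, -3],
  [-10, -6.5, -5, -6],
  [-13, -8.5, -7, -9],
  [-16.5, -10.5, -9, -12],
  [-19.5, -12.5, -11, -15],
  [-22.5, -14.5, -13, -18],
  [-25.5, -16.5, -13.5, -20],
], claw=1)

```text
clock: 0.82
tcp_pos: [0.4016, 0.3738, 0.3625]
orientation: [179.8, 0.2, -179.6]
contact_force: [0.4, 0.3, 0.6]
finger_gap: 0.0954
finger_force: 0.0
```

```bash
python3 - <<'E'
from h import *
print(sensors.get_state()["tcp_pos"],delta([.53,.205,.36],180))
E
```

```text
[0.40164712 0.37378243 0.36249201] (array([-12.71, -16.97,   0.24]), np.float64(0.43))
```

Emit:
step_arm([
  [-2.2, -3, 0, 0],
  [-4.4, -6, 0, 0],
  [-6.6, -9, 0, 0],
  [-8.8, -12, 0, 0],
  [-11, -15, 0, 0],
  [-12.7, -17, 0, 0],
  [-12.7, -17, 0, 0],
  [-12.7, -17, 0, 0],
])

```text
clock: 1.48
tcp_pos: [0.5288, 0.2042, 0.3587]
orientation: [180.0, -0.1, -179.9]
contact_force: [0.6, 0.6, -0.5]
finger_gap: 0.0953
finger_force: 0.0
```

```bash
python3 - <<'E'
from h import *
print(sensors.get_state()["tcp_pos"],sensors.get_state()["orientation"])
p=viewer.camera_params("wrist");im=viewer.camera("wrist");np.savez("w1.npz",im=im,**p)
q=[.585,.205,.118];pts=proj(rack([[0,0,0],[-80,0,17],[84,0,0]],q),p);print(pts)
cv2.imwrite("pics/w1.png",cv2.resize(im[60:360,180:480],(600,600),interpolation=cv2.INTER_CUBIC))
E
```

```text
[0.52878669 0.20416181 0.35869965] [ 1.79999577e+02 -8.17811183e-02 -1.79909003e+02]
[[318.79919561 208.68066146]
 [311.15568032 140.27067942]
 [326.38250316 281.44749309]]
```

View pics/w1.png

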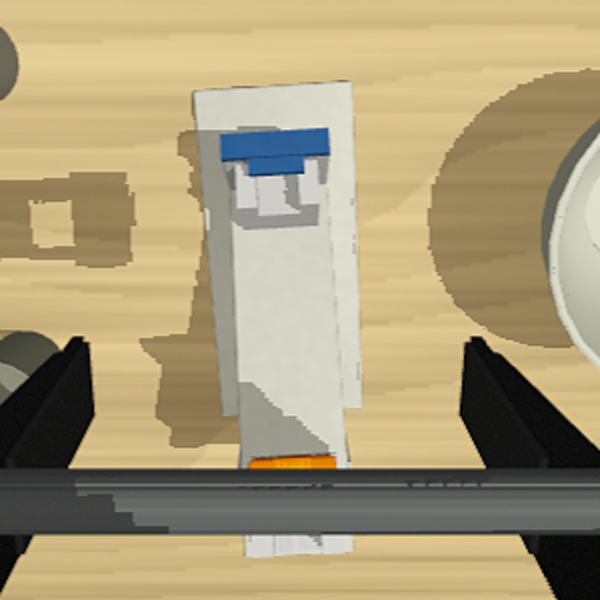

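The wrist view, at crop scale 2 from (180,60), shows:
- blue stop block at crop (220–330, 128–163), with the narrower lip at (247–305, 155–175)
- white bed, with midline (278,230) to (290,380)
- visible orange gate edge at (250–336, 458), with the gripper bar hiding the rest

I'll fit the rack pose from these.

```bash
python3 - <<'E'
from h import *
z=np.load("w1.npz");p={k:z[k] for k in("camera_matrix","extrinsics")};im=z["im"]
h=cv2.cvtColor(im,cv2.COLOR_BGR2HSV)
b=(h[...,0]>100)&(h[...,0]<125)&(h[...,1]>120)
o=(h[...,0]<16)&(h[...,1]>180)&(h[...,2]>120)
for n,m in(("blue",b),("or",o)):
    print(n)
    for r in np.where(m[100:330,180:480].any(1))[0]+100:
        c=np.where(m[r,280:360])[0]+280
        if len(c): print(r,c.min(),c.max(),im[r,int((c.min()+c.max())/2)],end="; ")
pc=lambda x,y:[180+x/2,60+y/2]
def model(q):
    A=proj(rack([[-80,-17,17],[-80,17,17]],q),p)
    B=proj(rack([[-30,0,-38],[40,0,-38]],q),p)
    return A,B
def f(q):
    A,B=model(q)
    l0=np.array(pc(277.6,230));l1=np.array(pc(290,380));d=(l1-l0)/np.linalg.norm(l1-l0);n=np.array([-d[1],d[0]])
    return np.r_[(A-[pc(247.5,170),pc(305,167)]).ravel(),(B-l0)@n]
r=least_squares(f,[.585,.205,.1]);print("\n",r.x,np.degrees(r.x[2]),r.fun.round(2))
print(((proj(rack([[84,-10,-8],[84,10,-8],[84,-22,14],[84,22,14],[84,-22,54],[84,22,54],[-80,-17,17],[-80,17,17],[-80,0,12],[-90,0,19],[0,33,-38],[0,-33,-38]],r.x),p)-[180,60])*2).round(0).tolist())
E
```

```text
blue
124 338 343 [152 109  80]; 125 319 343 [151  98  51]; 126 302 343 [148  91  40]; 127 290 343 [150  94  41]; 128 290 343 [149  95  42]; 129 291 343 [150  94  41]; 130 291 343 [150  95  46]; 131 291 343 [149  95  44]; 132 291 343 [150  95  46]; 133 291 344 [151  97  44]; 134 291 344 [151  97  44]; 135 291 344 [152  97  46]; 136 291 344 [153  98  45]; 137 291 343 [141  89  41]; 138 291 331 [121  75  35]; 139 291 331 [150  95  42]; 140 291 331 [151  96  43]; 141 304 331 [149  94  45]; 142 304 331 [150  94  45]; 143 305 331 [150  95  45]; 144 305 331 [152  98  45]; 145 305 331 [154  98  46]; 146 305 331 [115  69  27]; 147 305 316 [97 55 15]; or
288 332 346 [  0  77 159]; 289 316 319 [  0  76 152]; 290 306 309 [  0  90 175]; 
 [0.59013068 0.20888324 0.06363168] 3.6458268077464786 [-0.01  0.15 -0.31 -0.13 -0.84  0.48]
[[275.0, 452.0], [310.0, 450.0], [252.0, 454.0], [333.0, 450.0], [247.0, 456.0], [336.0, 451.0], [247.0, 170.0], [304.0, 167.0], [276.0, 172.0], [275.0, 152.0], [336.0, 313.0], [234.0, 319.0]]
```

```bash
python3 - <<'E'
from h import *
print(delta([.49,-.203,.28],158.3))
E
```

```text
(array([  3.95, -40.8 ,   7.89]), np.float64(21.89))
```

Emit:
step_arm([
  [0.3, -3.5, 0, 3],
  [0.7, -7.5, 0, 6],
  [1, -11.5, 0, 9],
  [1.5, -15.5, 0, 12],
  [2, -19.5, 0, 15],
  [2.4, -23.5, 1, 18],
  [2.8, -27.5, 2, 21],
  [3.2, -31.5, 3, 21.9],
])

```text
clock: 2.2
tcp_pos: [0.4972, -0.1101, 0.3296]
orientation: [180.0, 0.1, 158.4]
contact_force: [0.8, 1.2, -0.0]
finger_gap: 0.095
finger_force: 0.0
```

```bash
python3 - <<'E'
from h import *
print(delta([.49,-.203,.28],158.3))
E
```

```text
(array([-2.74, -8.91,  4.96]), np.float64(0.08))
```

Emit:
step_arm([
  [-1, -3, 1.5, 0],
  [-2, -6, 3, 0],
  [-2.7, -8.9, 5, 0],
  [-2.7, -8.9, 5, 0],
  [-2.7, -8.9, 5, 0],
  [-2.7, -8.9, 5, 0],
])

```text
clock: 2.7
tcp_pos: [0.4904, -0.2013, 0.2799]
orientation: [180.0, 0.0, 158.4]
contact_force: [0.0, -0.3, 0.1]
finger_gap: 0.0951
finger_force: 0.0
```

```bash
python3 - <<'E'
from h import *
print(sensors.get_state()["tcp_pos"],sensors.get_state()["orientation"])
p=viewer.camera_params("wrist");im=viewer.camera("wrist");np.savez("w2.npz",im=im,**p)
q=[.527,-.218];a=np.radians(-21.7);u=np.array([np.cos(a),np.sin(a),0]);P=np.array([*q,.05])
print((proj([P-.09*u,P,P+.09*u],p)-[180,60])*2)
cv2.imwrite("pics/w2.png",cv2.resize(im[60:360,180:480],(600,600),interpolation=cv2.INTER_CUBIC))
E
```

```text
[ 0.49039095 -0.201308    0.2799494 ] [1.79966020e+02 2.92194485e-02 1.58421008e+02]
[[273.10573755 115.56019269]
 [273.03894254 277.4432324 ]
 [272.9800144  420.26030872]]
```

View pics/w2.png

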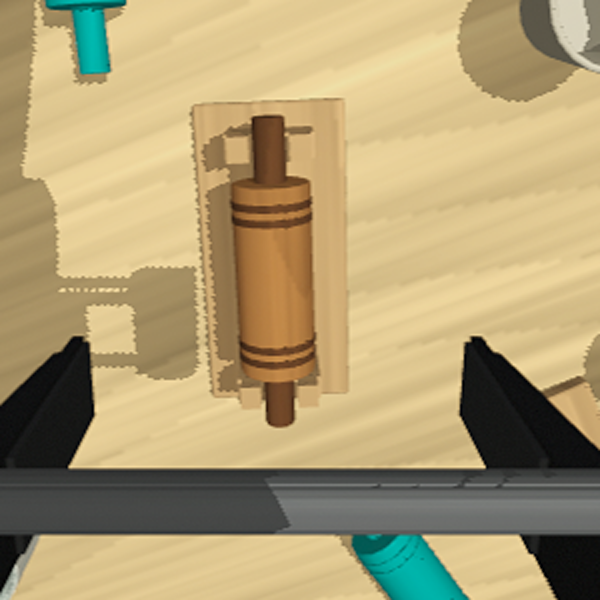

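The wrist view (crop scale 2 from (180,60)) shows the roller free in its cradle. Its stub tips are at about (268,116) and (281,426), so its axis is turned about 2.5° from the tool's x. I'll fit that.

```bash
python3 - <<'E'
from h import *
z=np.load("w2.npz");p={k:z[k] for k in("camera_matrix","extrinsics")}
def f(q):
    u=np.array([np.cos(q[2]),np.sin(q[2]),0]);P=np.array([q[0],q[1],.056])
    return ((proj([P-.09*u,P+.09*u],p)-[180,60])*2-[[268,116],[281,426]]).ravel()
r=least_squares(f,[.527,-.218,-.38]);yaw=np.degrees(r.x[2]);print(r.x,yaw,r.fun)
u=np.array([np.cos(r.x[2]),np.sin(r.x[2])])
g=r.x[:2]-.02*u;print(g,delta([*g,.1],yaw+180),delta([*g,.040],yaw+180))
E
```

```text
[ 0.52741634 -0.21702296 -0.33761564] -19.343951186146764 [ 0.02764733  0.68494562 -0.03178643 -0.8832188 ]
[ 0.5085454 -0.2103982] (array([-1.97, -0.21, 18.06]), np.float64(-2.19)) (array([-1.96, -0.21, 24.06]), np.float64(-2.19))
```

Emit:
step_arm([
  [-1, 0, 3, -1],
  [-2, -0.2, 7, -2.2],
  [-2, -0.2, 11, -2.2],
  [-2, -0.2, 15, -2.2],
  [-2, -0.2, 18, -2.2],
  [-2, -0.2, 21, -2.2],
  [-2, -0.2, 23.8, -2.2],
  [-2, -0.2, 23.8, -2.2],
])

```text
clock: 3.42
tcp_pos: [0.5049, -0.2083, 0.0364]
orientation: [179.9, -0.5, 160.7]
contact_force: [-1.6, 0.5, -0.4]
finger_gap: 0.0951
finger_force: 0.0
```

Emit:
step_arm([
  [0, 0, 0, 0],
  [0, 0, 0, 0],
  [0, 0, 0, 0],
  [0, 0, 0, 0],
  [0, 0, 0, 0],
  [0, 0, 0, 0],
  [0, 0, 0, 0],
  [0, 0, 0, 0],
], claw=-1)

```text
clock: 4.08
tcp_pos: [0.5079, -0.212, 0.0416]
orientation: [-180.0, 0.0, 160.5]
contact_force: [0.1, 0.5, -1.0]
finger_gap: 0.047
finger_force: 0.0
```

Emit:
step_arm([
  [0, 0, 0, 0],
  [0, 0, 0, 0],
  [0, 0, 0, 0],
  [0, 0, 0, 0],
])

```text
clock: 4.42
tcp_pos: [0.5078, -0.2118, 0.0415]
orientation: [180.0, -0.0, 160.5]
contact_force: [-1.0, 0.5, 2.5]
finger_gap: 0.0438
finger_force: 30.0
```

Emit:
step_arm([
  [0, 0, -0.5, 0],
  [0, 0, -1.5, 0],
  [0, 0, -3, 0],
  [0, 0, -5, 0],
  [0, 0, -8, 0],
  [0, 0, -11, 0],
  [0, 0, -14, 0],
  [0, 0, -14, 0],
])

```text
clock: 5.08
tcp_pos: [0.5113, -0.2137, 0.1898]
orientation: [-179.9, 0.7, 160.6]
contact_force: [0.6, -0.4, -0.2]
finger_gap: 0.0434
finger_force: 30.0
```

```bash
cat >> h.py <<'E'
Q=np.array([.592,.2085,np.radians(3.65)])
def tcp(h,v,q=Q): # grasp point at h,v mm from seat (horizontal along heading, vertical) -> TCP
    return np.array([q[0]+h/1e3*np.cos(q[2]),q[1]+h/1e3*np.sin(q[2]),.115+v/1e3-.008])
def path(phi,g,q=Q):
    f=np.radians(phi);x=84+g-9*np.sin(f)-110*np.cos(f);z=-9+9*np.cos(f)+110*np.sin(f)
    return tcp(x*.866-z*.5,x*.5+z*.866,q)
E
python3 - <<'E'
from h import *
print(tcp(-80,130),delta(tcp(-80,130),183.65))
E
```

```text
[0.51216228 0.20340708 0.237     ] (array([13.75, 39.35, -4.98]), np.float64(-23.1))
```

Emit:
step_arm([
  [0.5, 1.5, -2, -1],
  [1.5, 4.5, -5, -3],
  [2.7, 8, -5, -6],
  [4, 11.5, -5, -9],
  [5.2, 15, -5, -12],
  [6.4, 18.5, -5, -15],
  [7.6, 22, -5, -18],
  [8.8, 25.5, -5, -21],
])

```text
clock: 5.75
tcp_pos: [0.5091, 0.0596, 0.2311]
orientation: [-180.0, -0.0, -178.3]
contact_force: [0.3, 0.5, -2.3]
finger_gap: 0.0434
finger_force: 30.0
```

```bash
python3 - <<'E'
from h import *
print(delta(tcp(-80,130),183.65))
E
```

```text
(array([-0.73, 14.36, -0.6 ]), np.float64(-1.97))
```

Emit:
step_arm([
  [-0.2, 3, -0.2, -1],
  [-0.3, 6.5, -0.5, -2],
  [-0.5, 10, -0.6, -2],
  [-0.7, 12.5, -0.6, -2],
  [-0.7, 14.4, -0.6, -2],
  [-0.7, 14.4, -0.6, -2],
  [-0.7, 14.4, -0.6, -2],
  [-0.7, 14.4, -0.6, -2],
])

```text
clock: 6.42
tcp_pos: [0.5126, 0.2014, 0.2369]
orientation: [-180.0, -0.0, -176.5]
contact_force: [-0.1, -0.3, -0.8]
finger_gap: 0.0434
finger_force: 30.0
```

```bash
python3 - <<'E'
from h import *
print(sensors.get_state()["tcp_pos"],delta(tcp(-60,48),183.65),delta(tcp(-31,48),183.65))
S=viewer.camera("scene");D=viewer.camera("side");W=viewer.camera("wrist")
c=lambda im,x,y,w,h,k:cv2.resize(im[y:y+h,x:x+w],(w*k,h*k),interpolation=cv2.INTER_CUBIC)
a=np.hstack([c(S,320,140,100,75,4),c(D,255,120,100,75,4)])
b=np.hstack([cv2.resize(W,(480,300)),np.zeros((300,320,3),np.uint8)])
cv2.imwrite("pics/pre.png",np.vstack([a,b]))
E
```

```text
[0.51261844 0.20143609 0.23687884] (array([-1.97,  0.21,  8.19]), np.float64(-0.11)) (array([-4.87,  0.21,  8.18]), np.float64(-0.11))
```

View pics/pre.png

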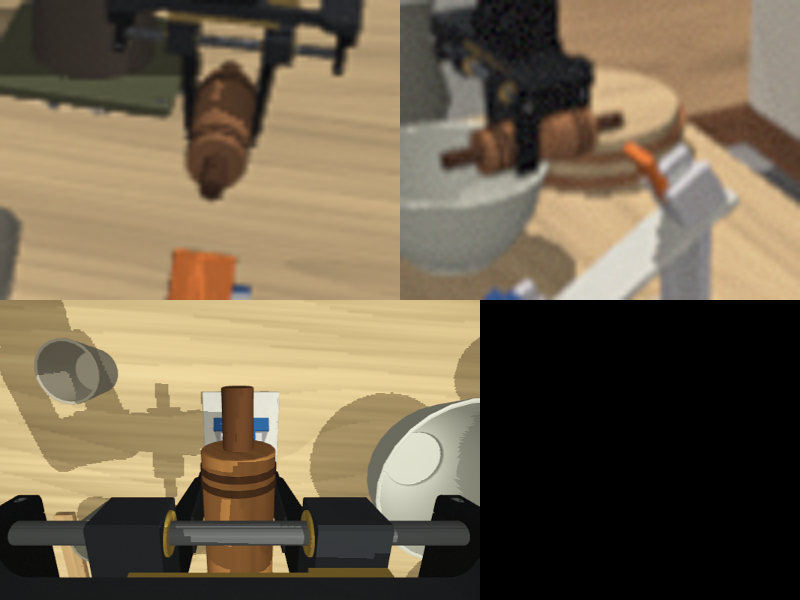

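The scene and side crops show the roller held level, just short of and above the orange gate. The wrist crop shows its stub lined up with the blue lip. I'll descend first, then press forward.

Emit:
step_arm([
  [0, 0.1, 2, 0],
  [0, 0.2, 4, 0],
  [0, 0.2, 6, 0],
  [0, 0.2, 8.2, 0],
  [-1, 0.2, 8.2, 0],
  [-2, 0.2, 8.2, 0],
  [-2, 0.2, 8.2, 0],
  [-2, 0.2, 8.2, 0],
])

```text
clock: 7.23
tcp_pos: [0.5349, 0.2053, 0.1577]
orientation: [180.0, 0.2, -176.5]
contact_force: [-0.4, -0.5, -2.2]
finger_gap: 0.0435
finger_force: 30.0
```

Emit:
step_arm([
  [-0.5, 0, 0, 0],
  [-1, 0, 0, 0],
  [-1.5, 0, 0, 0],
  [-1.8, 0, 0, 0],
  [-2.2, 0, 0, 0],
  [-2.5, 0, 0, 0],
  [-2.8, 0, 0, 0],
  [-2.8, 0, 0, 0],
])

```text
clock: 7.9
tcp_pos: [0.5605, 0.207, 0.1547]
orientation: [-180.0, -0.1, -176.5]
contact_force: [-3.7, 0.3, -3.4]
finger_gap: 0.0432
finger_force: 30.0
```

```bash
python3 - <<'E'
from h import *
st=sensors.get_state();print(st["tcp_pos"],st["contact_force"],st["moment"])
for ph,g in((30,13),(25,16),(20,19),(15,21),(10,22),(5,23),(0,23)): print(ph,delta(path(ph,g),183.65))
S=viewer.camera("scene");D=viewer.camera("side")
c=lambda im,x,y,w,h,k:cv2.resize(im[y:y+h,x:x+w],(w*k,h*k),interpolation=cv2.INTER_CUBIC)
cv2.imwrite("pics/press.png",np.hstack([c(S,320,160,100,90,4),c(D,255,130,100,90,4)]))
E
```

```text
[0.56051697 0.20701862 0.15469594] [-3.69893361  0.2640437  -3.3814684 ] [ 0.0440558   0.82933028 -0.00348999]
30 (array([-0.22, -0.05,  0.25]), np.float64(-0.1))
25 (array([-0.57, -0.05,  0.99]), np.float64(-0.1))
20 (array([-1.  , -0.05,  1.73]), np.float64(-0.1))
15 (array([-1.44, -0.05,  2.51]), np.float64(-0.1))
10 (array([-1.87, -0.05,  3.32]), np.float64(-0.1))
5 (array([-2.39, -0.05,  4.11]), np.float64(-0.1))
0 (array([-2.9 , -0.05,  4.92]), np.float64(-0.1))
```

View pics/press.png

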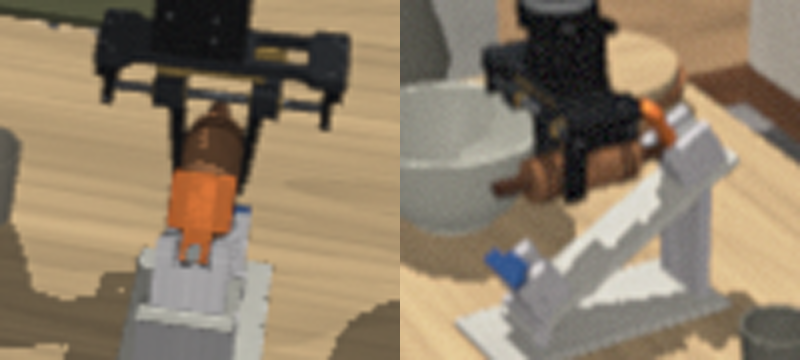

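The crops show the roller's upper stub pressing the orange gate back (side crop (655,120)), with Fx = −3.7 N. Next I swivel it down along the arc.

Emit:
step_arm([
  [-0.2, 0, 0.3, 0],
  [-0.4, 0, 0.6, 0],
  [-0.6, 0, 1, 0],
  [-0.8, 0, 1.4, 0],
  [-1, 0, 1.8, 0],
  [-1, 0, 1.8, 0],
])

```text
clock: 8.5
tcp_pos: [0.5695, 0.2077, 0.1363]
orientation: [-180.0, -0.2, -176.4]
contact_force: [-8.1, -0.1, 0.3]
finger_gap: 0.0432
finger_force: 30.0
```

```bash
python3 - <<'E'
from h import *
st=sensors.get_state();print(st["tcp_pos"],st["contact_force"],st["moment"])
for ph,g in((20,19),(15,21),(10,22),(5,23),(0,23)): print(ph,delta(path(ph,g),183.65))
S=viewer.camera("scene");D=viewer.camera("side")
c=lambda im,x,y,w,h,k:cv2.resize(im[y:y+h,x:x+w],(w*k,h*k),interpolation=cv2.INTER_CUBIC)
cv2.imwrite("pics/swivel.png",np.hstack([c(S,320,160,100,90,4),c(D,255,130,100,90,4)]))
E
```

```text
[0.56946996 0.20771638 0.13631224] [-8.09475847 -0.0959857   0.25742954] [0.02741286 1.17405926 0.07332294]
20 (array([-0.1 , -0.07, -0.11]), np.float64(-0.08))
15 (array([-0.54, -0.06,  0.67]), np.float64(-0.08))
10 (array([-0.97, -0.06,  1.48]), np.float64(-0.08))
5 (array([-1.49, -0.06,  2.27]), np.float64(-0.08))
0 (array([-2.  , -0.06,  3.07]), np.float64(-0.08))
```

View pics/swivel.png

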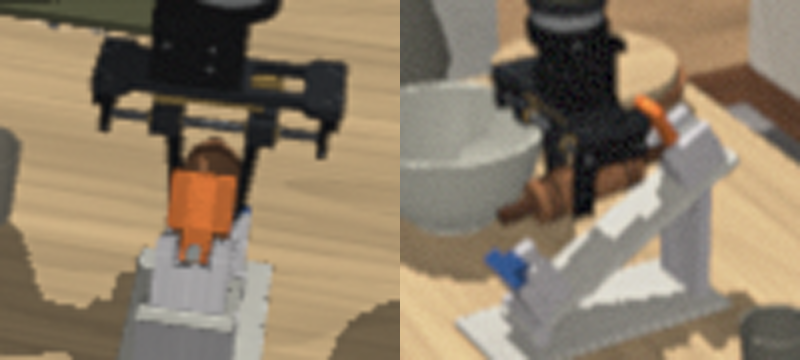

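The roller is swivelling in the pads: in the side crop its lower stub is at (505,215) and it is clearly tilted, with the gate held back. I continue.

Emit:
step_arm([
  [-0.2, 0, 0.3, 0],
  [-0.5, 0, 0.7, 0],
  [-0.7, 0, 1.1, 0],
  [-1, 0, 1.5, 0],
  [-1.2, 0, 1.9, 0],
  [-1.5, 0, 2.3, 0],
  [-1.5, 0, 2.3, 0],
])

```text
clock: 9.18
tcp_pos: [0.5843, 0.2087, 0.1153]
orientation: [-180.0, -0.3, -176.4]
contact_force: [-12.0, -1.7, 6.0]
finger_gap: 0.0439
finger_force: 30.0
```

```bash
python3 - <<'E'
from h import *
st=sensors.get_state();print(st["tcp_pos"],st["contact_force"],st["moment"])
for ph,g in((5,23),(0,23)): print(ph,delta(path(ph,g),183.65))
S=viewer.camera("scene");D=viewer.camera("side");W=viewer.camera("wrist")
c=lambda im,x,y,w,h,k:cv2.resize(im[y:y+h,x:x+w],(w*k,h*k),interpolation=cv2.INTER_CUBIC)
cv2.imwrite("pics/low.png",np.hstack([c(W,260,60,120,90,3),c(D,260,145,90,68,4)[:270]]))
E
```

```text
[0.58427086 0.20867523 0.11525581] [-12.04940243  -1.65522733   5.97426027] [-0.1343097   1.93498819  0.04885118]
5 (array([-0.  , -0.07,  0.17]), np.float64(-0.08))
0 (array([-0.51, -0.07,  0.97]), np.float64(-0.08))
```

View pics/low.png

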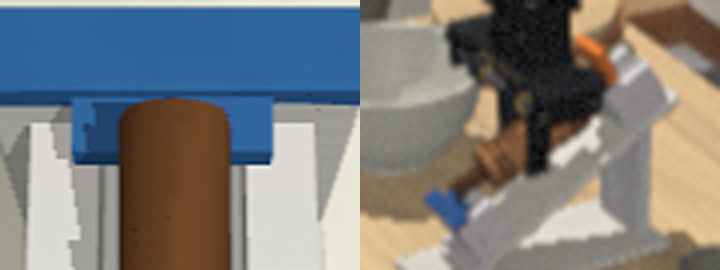

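In the wrist crop the lower stub tip is at (173,98), still overlapping the lip, whose top front edge is at row ~150. I'll estimate the tilt and overlap from these pixels.

```bash
python3 - <<'E'
from h import *
p=viewer.camera_params("wrist");st=sensors.get_state()
print("lip model px",proj(rack([[-80,-17,17],[-80,17,17],[-80,0,12],[-90,0,17]],Q),p).round(1).tolist(),"obs (284,110),(350.7,110), bottom 114.3, back 92")
R=Ro.from_euler("ZY",[Q[2],-np.pi/6])
G=R.inv().apply(st["tcp_pos"]+[0,0,.008]-[Q[0],Q[1],.115])*1000;print("G seat",G.round(1))
for a in (65,70,75):
  for ph in (2,4,6,8,10,12):
    f=np.radians(ph);d=np.array([np.cos(f),0,-np.sin(f)]);n=np.array([np.sin(f),0,np.cos(f)])
    e=G-a*d; w=G+(180-a)*d
    print(a,ph,"tip px",proj(rack(e+9*n,Q),p).round(1)[0],"low end",e.round(1),"up end",(w+9*n)[[0,2]].round(1),"up bottom z",(w-9*n)[2].round(1))
E
```

```text
lip model px [[282.8, 110.3], [350.5, 110.1], [316.7, 114.7], [316.7, 92.2]] obs (284,110),(350.7,110), bottom 114.3, back 92
G seat [-2.5  0.7 11.1]
65 2 tip px [318.1 129.7] low end [-67.4   0.7  13.3] up end [112.8  16. ] up bottom z -2.0
65 4 tip px [318.1 128.6] low end [-67.3   0.7  15.6] up end [112.9  12. ] up bottom z -5.9
65 6 tip px [318.1 127.6] low end [-67.1   0.7  17.8] up end [112.9   8. ] up bottom z -9.9
65 8 tip px [318.1 126.8] low end [-66.8   0.7  20.1] up end [112.7   4. ] up bottom z -13.9
65 10 tip px [318.1 126.2] low end [-66.5   0.7  22.3] up end [ 1.124e+02 -1.000e-01] up bottom z -17.8
65 12 tip px [318.1 125.7] low end [-66.    0.7  24.6] up end [111.9  -4.1] up bottom z -21.7
70 2 tip px [318.1 119.9] low end [-72.4   0.7  13.5] up end [107.8  16.2] up bottom z -1.8
70 4 tip px [318.1 118.6] low end [-72.3   0.7  15.9] up end [107.9  12.4] up bottom z -5.6
70 6 tip px [318.1 117.3] low end [-72.1   0.7  18.4] up end [107.9   8.5] up bottom z -9.4
70 8 tip px [318.1 116.3] low end [-71.8   0.7  20.8] up end [107.7   4.7] up bottom z -13.2
70 10 tip px [318.1 115.3] low end [-71.4   0.7  23.2] up end [107.4   0.8] up bottom z -16.9
70 12 tip px [318.1 114.6] low end [-70.9   0.7  25.6] up end [107.  -3.] up bottom z -20.6
75 2 tip px [318.1 110.3] low end [-77.4   0.7  13.7] up end [102.8  16.4] up bottom z -1.6
75 4 tip px [318.1 108.6] low end [-77.3   0.7  16.3] up end [102.9  12.7] up bottom z -5.2
75 6 tip px [318.1 107.1] low end [-77.    0.7  18.9] up end [102.9   9. ] up bottom z -8.9
75 8 tip px [318.1 105.7] low end [-76.7   0.7  21.5] up end [102.8   5.4] up bottom z -12.5
75 10 tip px [318.1 104.5] low end [-76.3   0.7  24.1] up end [102.5   1.7] up bottom z -16.0
75 12 tip px [318.1 103.5] low end [-75.8   0.7  26.6] up end [102.1  -2. ] up bottom z -19.6
```

The rack model matches the lip pixels well. The stub tip pixel shows the roller has crept about 12 mm down-slope in the pads, so the gate is only ~12 mm open. I'll push up the slope by ~13 mm before finishing, tracking the tip numerically.

Emit:
step_arm([
  [-0.2, -0.1, -0.15, 0],
  [-0.5, -0.1, -0.3, 0],
  [-0.8, -0.1, -0.45, 0],
  [-1.1, -0.1, -0.65, 0],
  [-1.1, -0.1, -0.65, 0],
  [-1.1, -0.1, -0.65, 0],
])

```text
clock: 9.83
tcp_pos: [0.5957, 0.2084, 0.1202]
orientation: [180.0, -0.1, -176.4]
contact_force: [-7.3, 0.3, -2.4]
finger_gap: 0.0436
finger_force: 30.0
```

```bash
cat >> h.py <<'E'
def look(name):
    p=viewer.camera_params("wrist");st=sensors.get_state();im=viewer.camera("wrist");cv2.imwrite(name,im)
    h=cv2.cvtColor(im,cv2.COLOR_BGR2HSV).astype(int)
    br=((h[...,0]<20)&(h[...,1]>90)&(h[...,2]<130))
    tip=np.array([np.where(br[60:200,c])[0][0]+60 if br[60:200,c].any() else -1 for c in range(300,336,3)])
    R=Ro.from_euler("ZY",[Q[2],-np.pi/6]);G=R.inv().apply(st["tcp_pos"]+[0,0,.008]-[Q[0],Q[1],.115])*1000
    row=tip[5:8].min();print("tips",tip,"G",G.round(1),"F",st["contact_force"].round(1),"lip rows",proj(rack([[-80,0,17],[-90,0,17]],Q),p)[:,1].round(1))
    for r in(100,130):
        c=np.where(br[r,280:356])[0]+280;print("row",r,c.min() if len(c) else 0,c.max() if len(c) else 0)
    for ph in(0,3,6,9):
        f=np.radians(ph);d=np.array([np.cos(f),0,-np.sin(f)]);n=np.array([np.sin(f),0,np.cos(f)])
        s=least_squares(lambda a:proj(rack(G-a*d+9*n,Q),p)[0,1]-row,[75.]);a=s.x[0];w=G+(180-a)*d
        print(ph,"a %.1f"%a,"low",(G-a*d)[[0,2]].round(1),"g %.1f"%((w+9*n)[0]-84),"upbot z %.1f"%(w-9*n)[2])
E
python3 -c "
from h import *
look('pics/l1.png')"
```

```text
tips [100  96  95  94  93  93  93  93  94  94  95  97] G [ 9.8 -0.3  9.6] F [-7.3  0.3 -2.4] lip rows [86.5 68.9]
row 100 300 334
row 130 300 335
0 a 85.3 low [-75.4   9.6] g 20.6 upbot z 0.6
3 a 83.4 low [-73.5  14. ] g 22.7 upbot z -4.4
6 a 81.9 low [-71.6  18.2] g 24.3 upbot z -9.6
9 a 80.7 low [-69.8  22.2] g 25.4 upbot z -14.8
```

Emit:
step_arm([
  [-0.15, 0, 0.1, 0],
  [-0.3, 0, 0.2, 0],
  [-0.45, 0, 0.35, 0],
  [-0.6, 0, 0.5, 0],
  [-0.6, 0, 0.5, 0],
  [-0.6, 0, 0.5, 0],
])

```text
clock: 10.38
tcp_pos: [0.6009, 0.2086, 0.1144]
orientation: [-180.0, -0.3, -176.4]
contact_force: [-8.5, 0.0, -3.4]
finger_gap: 0.0434
finger_force: 30.0
```

```bash
python3 -c "
from h import *
look('pics/l2.png')"
```

```text
tips [102  97  96  94  94  94  94  94  94  94  96  98] G [11.4 -0.5  2. ] F [-8.5  0.  -3.4] lip rows [75.5 57.4]
row 100 301 333
row 130 300 335
0 a 84.8 low [-73.4   2. ] g 22.6 upbot z -7.0
3 a 83.0 low [-71.4   6.3] g 24.8 upbot z -12.1
6 a 81.5 low [-69.6  10.5] g 26.4 upbot z -17.3
9 a 80.2 low [-67.8  14.5] g 27.4 upbot z -22.5
```

Emit:
step_arm([
  [-0.05, 0, 0.1, 0],
  [-0.1, 0, 0.2, 0],
  [-0.1, 0, 0.2, 0],
  [-0.1, 0, 0.2, 0],
])

```text
clock: 10.77
tcp_pos: [0.6021, 0.2087, 0.1127]
orientation: [-180.0, -0.2, -176.4]
contact_force: [-8.1, -0.1, -3.0]
finger_gap: 0.0433
finger_force: 30.0
```

```bash
python3 -c "
from h import *
look('pics/l3.png')"
```

```text
tips [104  98  97  95  95  94  94  94  95  95  97  99] G [11.6 -0.4 -0.1] F [-8.1 -0.1 -3. ] lip rows [72.7 54.4]
row 100 302 333
row 130 300 334
0 a 84.8 low [-73.2  -0.1] g 22.8 upbot z -9.1
3 a 82.9 low [-71.2   4.2] g 25.0 upbot z -14.2
6 a 81.4 low [-69.4   8.4] g 26.6 upbot z -19.4
9 a 80.2 low [-67.6  12.4] g 27.5 upbot z -24.6
```

It is aligned: tilt ~0, axis height ~0, lower end at −73, gate ~23 mm. I release now.

Emit:
step_arm([
  [0, 0, 0, 0],
  [0, 0, 0, 0],
  [0, 0, 0, 0],
  [0, 0, 0, 0],
  [0, 0, 0, 0],
  [0, 0, 0, 0],
  [0, 0, 0, 0],
  [0, 0, 0, 0],
], claw=1)

```text
clock: 11.48
tcp_pos: [0.6038, 0.2087, 0.114]
orientation: [180.0, 0.0, -176.5]
contact_force: [-0.8, -0.1, 0.1]
finger_gap: 0.0913
finger_force: 0.0
```

```bash
python3 -c "
from h import *
look('pics/l4.png')"
```

```text
tips [132  75  75  75  75  75  75  75  75  75  75  75] G [13.7 -0.6  0.2] F [-0.8 -0.1  0.1] lip rows [68.8 50.6]
row 100 302 334
row 130 280 323
0 a 95.3 low [-81.5   0.2] g 14.5 upbot z -8.8
3 a 92.8 low [-79.   5.] g 17.2 upbot z -13.4
6 a 90.8 low [-76.6   9.7] g 19.4 upbot z -18.1
9 a 89.2 low [-74.3  14.1] g 20.8 upbot z -22.9
```

The tip is now hidden under the lip (row 75 is the lip's lower edge). I retreat upward, slightly away from the gate.

Emit:
step_arm([
  [0.5, 0, -0.3, 0],
  [1.5, 0, -1, 0],
  [2, 0, -2.5, 0],
  [2, 0, -5, 0],
  [2, 0, -8, 0],
  [2, 0, -12, 0],
  [5, 0, -15, 0],
  [9, 0, -15, 0],
], claw=1)

```text
clock: 12.2
tcp_pos: [0.5177, 0.2039, 0.2737]
orientation: [179.8, 0.8, -176.5]
contact_force: [-0.1, 1.3, 2.5]
finger_gap: 0.0952
finger_force: 0.0
```

Emit:
step_arm([
  [2, 0, 0, 0],
  [3, 0, 0, 0],
  [3, 0, 0, 0],
  [3, 0, 0, 0],
  [3, 0, 0, 0],
  [3, 0, 0, 0],
])

```text
clock: 12.7
tcp_pos: [0.4847, 0.2012, 0.2634]
orientation: [-180.0, -0.0, -176.5]
contact_force: [-0.9, 0.3, 0.4]
finger_gap: 0.095
finger_force: 0.0
```

```bash
python3 - <<'E'
from h import *
p=viewer.camera_params("wrist");W=viewer.camera("wrist");D=viewer.camera("side")
print(sensors.get_state()["tcp_pos"])
d=viewer.camera_params("side")
for P,n in(([-90,0,0],"low"),([-55,0,22],"body low"),([55,0,22],"body up"),([90,0,0],"up end"),([90,0,54],"gate top g6")):
    print(n,"wrist",proj(rack(P,Q),p).round(1)[0],"side",proj(rack(P,Q),d).round(1)[0])
c=lambda im,x,y,w,h,k:cv2.resize(im[y:y+h,x:x+w],(w*k,h*k),interpolation=cv2.INTER_CUBIC)
cv2.imwrite("pics/end.png",np.hstack([c(W,220,60,200,300,2)[:600],c(D,260,140,80,120,5)]))
E
```

```text
[0.48453039 0.20117922 0.26330172]
low wrist [318.7 199.8] side [285.1 197.9]
body low wrist [318.8 230.8] side [289.3 188.1]
body up wrist [319.2 356.3] side [311.3 169. ]
up end wrist [319.3 392.9] side [320.6 166.9]
gate top g6 wrist [319.4 414.3] side [314.5 157.2]
```

View pics/end.png

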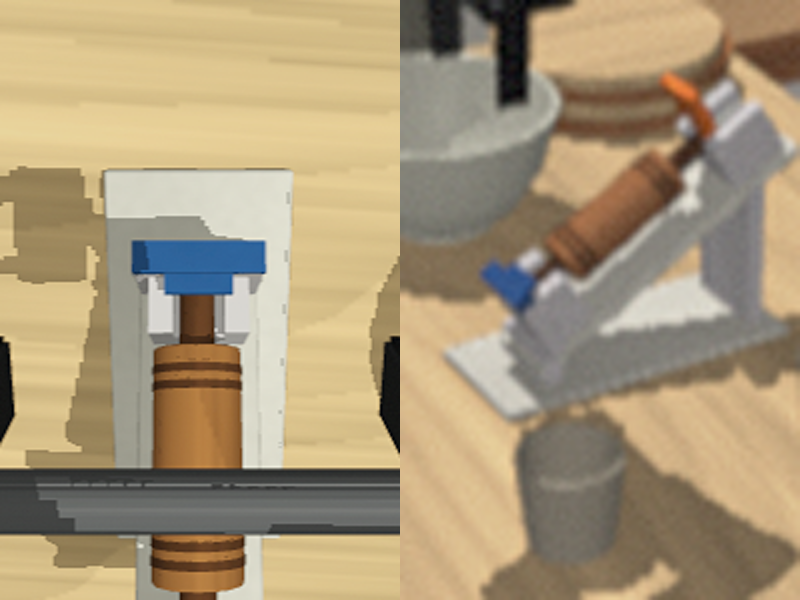

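The final picture shows the roller parallel to the slope with its lower stub under the blue lip at crop (198,290). Its body edges are at crop rows 347 and 590, against predicted 342 and 592. The gate bears on its upper end and the gripper is clear, so I hand in.

```bash
python3 -c "
from h import *
print(ticket.hand_in())"
```

```text
the job is handed in; nothing more can be done
None
```

The wooden roller is in the drying rack with its lower end under the blue lip and the gate against its upper end; I handed the job in with the arm clear, but `hand_in` returned no verdict, so I can't confirm it passed.

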